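# Open the ratchet clamp beside a gear

## Robot

A 6-joint arm with a two-finger parallel gripper is mounted at the origin on the work surface. World frame = base frame: x ahead of the robot, y to its left, z up, the work surface at z = 0. Lengths are in m, angles in rad, forces in N, time in s.
With the tool pointing down it reaches from about 0.35 to 0.85 m from the base axis. Payload 8.1 kg.
Tool frame: the origin (TCP) lies on the front face of the gripper's body, between the roots of the fingers; the fingertips stand 84 mm ahead of it and the grasp point (between the pads) lies 65 mm ahead of it; x points along the fingers, y is the direction in which the jaws open and shut, and the axes are right-handed (so a half turn about x gives the same grasp; the last joint's range is limited). The gripper opens to 93 mm and grips with 3 to 60 N. Pads are 15 mm wide; open, the fingers measure 128 mm over their backs; the gripper's body (75 mm by 188 mm) begins 65 mm behind the grasp point.
Start: joints at [1.21, 0.13, 1.488, -0, 1.523, -0.085], TCP at [0.163, 0.577, 0.303] pointing down, gripper open.
Joint ranges: [-2.96, 2.96], [-0.89, 2.26], [0.02, 2.5], [-1.34, 4.48], [0, 2.73], [-2.66, 2.66]. Speed limits (rad/s): [2.39, 2.39, 2.79, 3.14, 3.14, 3.14].

## Interface

Orientations are given as a rotation vector (axis times angle).
In Python, from plant import telemetry, read_camera, camera_params, robot gives the robot as it stands.
- The arm moves only by the tool step_arm, never from a script. Its argument "commands" is a list of rows, each an object with "xyz": the shift along the tool's x, y, z in mm, a list of three; "turn": the turn, a rotation vector about the tool's x, y, z in rad, a list of three; "grip": the finger opening in mm, from 0 to 93. In form: [{"xyz": [dx, dy, dz], "turn": [ax, ay, az], "grip": grip}, ...]. A call has 1 to 12 rows; each row is the pose to reach, as a shift and turn from the pose commanded when the call began, along the tool's axes at that moment; what a row does not reach only later rows make up. A row lasts 1/8 s, in which the tool goes at most 62.5 mm and 10.7 degrees, less where a joint would pass 70% of its speed; a pose out of reach is approached as far as the arm can. A call with a gripper value outside its range is refused whole. The fingers move at their own pace and stop on an object; "force" is the grip in N (left out, the last holds). Time passes only in rows, so rows that repeat a pose let the fingers close. It gives the time, the measured TCP pose, the force and the opening at its end, in the units of the state.
- telemetry.read_state(): the state, without advancing time (a new reading comes with each control period).
- read_camera(name): name is "scene" or "top" or "wrist"; returns the picture (480x640x3 uint8, red, green, blue); there is no depth.
- camera_params(name): a dict with "mtx" (3x3 intrinsics, pixels), "k1" (the pictures are not rectified: a ray, as slopes to the right and down, at radius r is drawn at 1 + k1 r^2 times it, then the intrinsics apply), "rvec" (rotation vector, rad) and "tvec" (3), from world to camera coordinates, as OpenCV has them. Camera axes: x right, y down, z forward; pixel columns grow to the right and rows downward; lengths in m; the calibration is good to about 2 mm. A picture is of the moment at which its call begins: read the wrist's pose just before it. camera_params takes no time and is no camera call; for the wrist camera it gives the pose at the moment of the call.
- robot.close_job(): hands the job in, once; it reports no verdict.
The state is a dict: "t": time; "q": joint angles; "dq": joint speeds; "joint_torque": joint torques, N m; "tool_pos": TCP position; "orientation": TCP orientation; "force": force on the tool from outside, world axes, zero at the start; "wrist_torque": the same for the moment, N m; "opening": finger opening in m.
Only numpy, scipy, OpenCV 4.12 (cv2) and the standard library are available. Lean on these libraries where they do the work, as an engineer would, in place of code of your own. Each camera call takes 0.05 s, during which the arm holds its last target. There are 200 camera calls.

## Task

Open the ratchet clamp on the bench fully: with a fingertip press down the orange release pad on its sliding jaw and, keeping it pressed, push the jaw back along its bar, away from the gear, all the way to the end stop. Then lift the fingers clear. Grip and lift nothing, and leave the gear and the loose parts and tools where they are.

Things in the scene. Friction and masses are not known exactly. Their poses are not given: they have to be found in the camera images.
- clamp: ratchet clamp fixed to the bench: blue fixture plate 370 x 180 x 12 mm with a steel toothed bar 24 mm wide (top 50 mm above the bench) along its middle. Origin at the centre of the plate's underside; x axis along the bar in the opening direction (from the gear and the black fixed jaw at the -x end towards the black end stop at the +x end, top 72 mm high), z up. The fixed jaw is 98 mm high
- jaw (a joint): position of the black sliding jaw along the bar, in m: grows as it opens, 0.13 = against the end stop (fully open), 0 = nearest the gear. Without the release pressed the ratchet lets it go back at most a tooth (12 mm) before it locks. Once released it slides with about 3 N of friction and stays where it is left.
- release (a joint): travel of the orange release pad, in m: 0 = up, 0.008 = fully down; sprung, 2 N to start and 6 N fully down, comes up when let go. It must be more than about 0.005 down for the jaw to slide. At rest it may read up to 0.005 when its pawl stands on a tooth
- jaw_front (a point): top of the sliding jaw's front plate, mid-width, on its face towards the gear. The jaw carries, in order along the bar in the opening direction: this plate (14 mm thick, 70 mm wide, top 98 mm above the bench), the orange release pad, and the thumb wall (14 mm thick, 64 mm wide, same height). The well between plate and wall is 68 mm long, open on top and at both sides
- release_top (a point): centre of the top face of the orange release pad, 61 mm along the bar by 44 mm across, top about 74 mm above the bench when up; moves with the pad and the jaw
- thumb_wall (a point): top edge of the thumb wall's face, mid-width, on the side towards the pad (98 mm above the bench). This face looks back towards the gear; a fingertip on the pad that pushes against it in the opening direction drives the jaw back. It lies 33.5 mm from the pad's centre along the bar
- gear: steel gear with a brass collar and upright stub shaft, 60 mm across and 55 mm high, standing loose on the aluminium work rest of the clamp, between fixed and sliding jaws; origin at the centre of its underside, 56 mm above the bench. Must stay where it is
- bearing: steel ball bearing, a flat ring 40 mm across and 14 mm high, lying on the fixture plate beside the bar; origin at the centre of its underside; loose
- socket: steel hexagon socket, 26 mm across and 45 mm high, standing on the fixture plate on the other side of the bar; origin at the centre of its underside; loose
- screwdriver: screwdriver lying on the bench on the robot's left; loose
- oil: yellow oil bottle with a red cap, 50 mm across and 120 mm high, standing on the bench on the robot's left; origin at the centre of its underside; loose
- grease: blue can, 60 mm across and 70 mm high, standing on the bench on the robot's left; origin at the centre of its underside; loose
- mallet: hammer lying on the bench on the robot's right; loose

How it is judged:
On the way, in this order (a step that is already met when the one before it is completed fails the run):
1. the release pad is pressed down (more than 5.5 mm) while the jaw is still near its starting place (value of joint release above 0.0055 m and distance of thumb_wall from where it was at the start of the episode below 0.02 m), for 0.1 s.
2. the jaw has been pushed back to the end stop (within 6 mm) (value of joint jaw above 0.124 m), for 0.2 s.
At the end, for the whole second after the job is handed in: the sliding jaw is within 6 mm of the end stop (joint over 0.124), the release pad is let go (joint below 0.0055), the gear stands upright within 10 mm of where it was, and the other loose things are within 20 mm of where they were (value of joint jaw above 0.124 m and value of joint release below 0.0055 m and linear speed of gear below 0.02 m/s and distance of gear from where it was at the start of the episode below 0.01 m and angle between gear's own z axis and vertical below 0.1 rad and distance of each of bearing, socket, screwdriver, oil, grease, mallet from where it was at the start of the episode below 0.02 m); the robot touches nothing.
It fails at once if the gear is moved by more than 10 mm or tipped (not (distance of gear from where it was at the start of the episode below 0.01 m and angle between gear's own z axis and vertical below 0.1 rad)).
It fails at once if a loose part or tool is moved or lifted by more than 20 mm (not (distance of each of bearing, socket, screwdriver, oil, grease, mallet from where it was at the start of the episode below 0.02 m)).
It also fails if it takes over 35 s, if anything falls off the work surface, if the arm or the gripper's body presses on something with over 40 N, if the wrist force passes 120 N, or if a joint passes its speed limit or range.

## Working session

There is one attempt and no reset: what is moved stays moved. The work goes in short steps, Python scripts to look and compute and a tool call to move; the robot and the scene stay as the last step left them, time stands still between calls to the robot, and variables do not carry over. Pictures are saved under pics/ and viewed, about 8 in all and at most 12, crops included, and the job is handed in when it is done.

Besides the shell and the picture viewer there is one more tool, called after "Emit:" by a JSON object that holds its "fn" and its "kwargs", one argument or row to a line. step_arm: Moves the arm, as the interface text tells. Its arguments: {"type":"object","properties":{"commands":{"type":"array"},"force":{"type":"number"}},"required":["commands"]}

```bash
mkdir -p pics; ls
python3 - <<'E'
from plant import telemetry, read_camera, camera_params
import cv2
print(telemetry.read_state())
for n in("scene","top"):
    cv2.imwrite(f"pics/{n}0.png",read_camera(n)[:,:,::-1]); p=camera_params(n); print(n,p)
E
```

```text
pics
{'t': 0.0, 'q': array([ 1.20954456e+00,  1.31187284e-01,  1.48925890e+00, -5.82000142e-06,
        1.52303341e+00, -8.54038196e-02]), 'dq': array([ 1.34899342e-04, -1.38364997e-06,  8.04159556e-04,  8.15088642e-04,
       -5.91384259e-04,  7.89418532e-05]), 'joint_torque': array([ 7.81513045e-04, -5.59864211e+01, -4.91756308e+01,  7.67586543e-02,
        3.58091597e-02, -1.66697678e-04]), 'tool_pos': array([0.16325101, 0.57692714, 0.30168292]), 'orientation': array([ 0.21508828,  1.56034158, -0.21798838]), 'force': array([-0.43388962,  0.07986163,  0.14214806]), 'wrist_torque': array([-0.07299861, -0.03174988,  0.00649952]), 'opening': 0.0930337220947043}
scene {'mtx': array([[529.09968136,   0.        , 319.6449377 ],
       [  0.        , 529.09968136, 242.76446807],
       [  0.        ,   0.        ,   1.        ]]), 'k1': -0.02287764530848335, 'rvec': array([ 1.06022145,  2.36183276, -1.09274898]), 'tvec': array([ 0.39851368, -0.21549517,  1.5954188 ])}
top {'mtx': array([[603.69040423,   0.        , 320.38349556],
       [  0.        , 603.69040423, 233.26276867],
       [  0.        ,   0.        ,   1.        ]]), 'k1': -0.14107685553279584, 'rvec': array([ 2.17497693, -2.14284938,  0.15528182]), 'tvec': array([-0.0199968 ,  0.58352862,  1.28275559])}
```

View pics/top0.png

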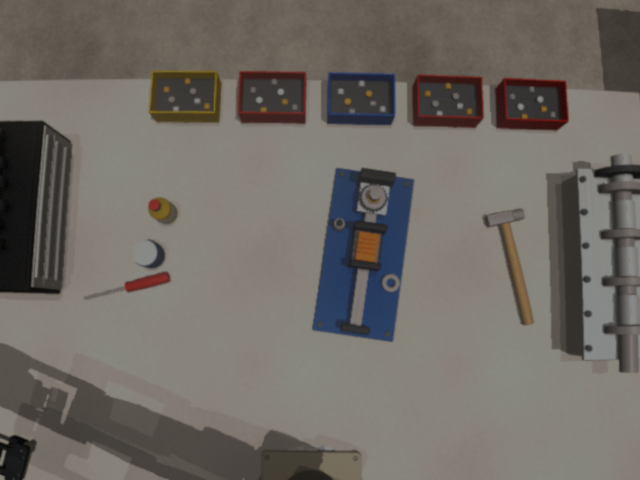

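View pics/scene0.png

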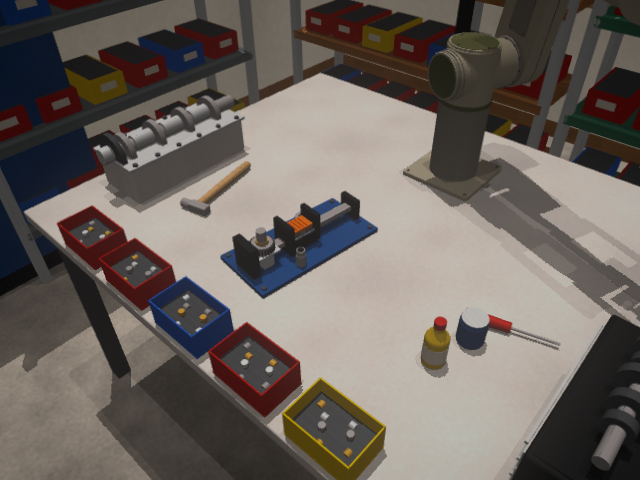

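The top view shows the clamp at (365,255), with the gear at the far end (374,195), the orange pad at (367,246) and the end stop nearest the robot at (354,328). The bearing is at (391,283) and the socket at (339,223). The scene view shows the same layout. Opening therefore runs towards the robot.

```bash
cat > h.py <<'E'
import numpy as np, cv2
from plant import telemetry, read_camera, camera_params
from scipy.spatial.transform import Rotation as R
def rays(n,px,p=None):
    p=p or camera_params(n); K=p["mtx"]
    u=cv2.undistortPoints(np.float64(px).reshape(-1,1,2),K,np.array([p["k1"],0,0,0.]),None).reshape(-1,2)
    # k1 applied to ideal ray = OpenCV model
    M=R.from_rotvec(p["rvec"]).as_matrix(); c=-M.T@p["tvec"]
    return c,np.c_[u,np.ones(len(u))]@M
def plane(n,px,z,p=None):
    c,d=rays(n,px,p); return c+d*((z-c[2])/d[:,2])[:,None]
def mask(im,lo,hi):
    m=cv2.inRange(cv2.cvtColor(im,cv2.COLOR_RGB2HSV),lo,hi)
    return m
def big(m):
    cs=cv2.findContours(m,cv2.RETR_EXTERNAL,cv2.CHAIN_APPROX_NONE)[0]
    return max(cs,key=cv2.contourArea)
E
python3 - <<'E'
from h import *
im=read_camera("top")
roi=np.zeros((480,640),np.uint8); roi[150:350,300:430]=255
b=mask(im,(100,120,40),(125,255,255))&roi
b=cv2.morphologyEx(b,cv2.MORPH_CLOSE,np.ones((25,25)))
c=big(b); bx=cv2.boxPoints(cv2.minAreaRect(c)); P=plane("top",bx,0.012); print(bx,P,P.mean(0))
for i in range(4): print(np.linalg.norm(P[i]-P[i-1]))
o=mask(im,(5,150,80),(22,255,255))&roi
c=big(o); r=cv2.minAreaRect(c); ob=cv2.boxPoints(r); print(r); Q=plane("top",ob,0.074);print(Q,Q.mean(0))
for i in range(4): print(np.linalg.norm(Q[i]-Q[i-1]))
s=telemetry.read_state(); print(R.from_rotvec(s["orientation"]).as_matrix())
E
```

```text
[[312.97583 328.66312]
 [336.6859  168.62013]
 [414.93158 180.21207]
 [391.2215  340.25507]] [[ 0.37584631  0.00168688  0.012     ]
 [ 0.73585011 -0.04653651  0.012     ]
 [ 0.71236718 -0.22495164  0.012     ]
 [ 0.35241702 -0.17071024  0.012     ]] [ 0.54412015 -0.11012788  0.012     ]
0.17398188971534032
0.3632192550280717
0.1799538986838876
0.3640140695294014
((366.6999816894531, 246.5999755859375), (19.940410614013672, 28.42569351196289), 8.130102157592773)
[[ 0.52461595 -0.08471263  0.074     ]
 [ 0.58496942 -0.09289093  0.074     ]
 [ 0.57956487 -0.13515732  0.074     ]
 [ 0.51921099 -0.12671755  0.074     ]] [ 0.55209031 -0.1098696   0.074     ]
0.04235123064316499
0.060905063544919646
0.04261052408363232
0.060941128389547225
[[-5.47893536e-04  2.72298312e-01  9.62212726e-01]
 [-1.38003518e-03  9.62211748e-01 -2.72298821e-01]
 [-9.99998898e-01 -1.47707818e-03 -1.51408347e-04]]
```

Emit:
{"fn": "step_arm", "kwargs": {
  "commands": [
    {"xyz": [0,-46,45],"turn": [-0.012,0,0],"grip": 0},
    {"xyz": [0,-93,90],"turn": [-0.024,0,0],"grip": 0},
    {"xyz": [0,-139,135],"turn": [-0.036,0,0],"grip": 0},
    {"xyz": [0,-186,180],"turn": [-0.048,0,0],"grip": 0},
    {"xyz": [0,-232,225],"turn": [-0.06,0,0],"grip": 0},
    {"xyz": [0,-279,271],"turn": [-0.07,0,0],"grip": 0},
    {"xyz": [0,-325,316],"turn": [-0.08,0,0],"grip": 0},
    {"xyz": [0,-372,361],"turn": [-0.09,0,0],"grip": 0},
    {"xyz": [0,-418,406],"turn": [-0.1,0,0],"grip": 0},
    {"xyz": [0,-465,451],"turn": [-0.112,0,0],"grip": 0},
    {"xyz": [0,-511,496],"turn": [-0.124,0,0],"grip": 0},
    {"xyz": [0,-558,541],"turn": [-0.136,0,0],"grip": 0}
  ]
}}

```text
t: 1.65
tool_pos: [0.5197, -0.085, 0.3026]
orientation: [0.11, 1.568, -0.11]
force: [1.1, 1.2, 1.1]
opening: 0.0005
```

Run:
```python
from h import *
s=telemetry.read_state(); print(s["t"],s["tool_pos"],s["force"],s["opening"],s["dq"].round(2)); print(R.from_rotvec(s["orientation"]).as_matrix().round(4))
```

```text
1.65 [ 0.5197214  -0.08495892  0.30261276] [1.12650264 1.23204228 1.05410728] 0.0004528611788498338 [-0.75  0.8  -0.74  0.   -0.06 -0.84]
[[ 2.000e-04  1.393e-01  9.902e-01]
 [ 2.000e-04  9.902e-01 -1.393e-01]
 [-1.000e+00  2.000e-04  1.000e-04]]
```

Emit:
{"fn": "step_arm", "kwargs": {
  "commands": [
    {"xyz": [0,0,0],"turn": [0,0,0],"grip": 0},
    {"xyz": [0,0,0],"turn": [0,0,0],"grip": 0},
    {"xyz": [0,0,0],"turn": [0,0,0],"grip": 0}
  ]
}}

```text
t: 2.02
tool_pos: [0.5188, -0.0816, 0.3029]
orientation: [0.109, 1.568, -0.108]
force: [-1.1, 0.0, 0.5]
opening: 0.0003
```

Run:
```python
from h import *
s=telemetry.read_state(); p=camera_params("wrist"); im=read_camera("wrist")
cv2.imwrite("pics/w1.png",im[:,:,::-1])
print(s["t"],s["tool_pos"],s["force"]); A=R.from_rotvec(s["orientation"]).as_matrix();print(A.round(4))
o=mask(im,(5,150,60),(22,255,255)); c=big(o); ob=cv2.boxPoints(cv2.minAreaRect(c)); Q=plane("wrist",ob,0.074,p); print(ob,Q,Q.mean(0))
print("tool axes pad centre rel TCP mm",(1e3*A.T@(Q.mean(0)-s["tool_pos"])).round(1))
```

```text
2.025 [ 0.51880699 -0.081644    0.30285806] [-1.05800923  0.02918174  0.45219361]
[[ 1.000e-04  1.379e-01  9.904e-01]
 [ 2.000e-04  9.904e-01 -1.379e-01]
 [-1.000e+00  3.000e-04  0.000e+00]]
[[-1.071566e-15  4.440000e+02]
 [ 4.790000e+02  4.440000e+02]
 [ 4.790000e+02  4.790000e+02]
 [ 0.000000e+00  4.790000e+02]] [[ 0.68314027 -0.40014325  0.074     ]
 [ 0.74199903  0.03579977  0.074     ]
 [ 0.78222936  0.03473187  0.074     ]
 [ 0.72205991 -0.41483269  0.074     ]] [ 0.73235714 -0.18611108  0.074     ]
tool axes pad centre rel TCP mm [228.8 -74.1 225.9]
```

View pics/w1.png

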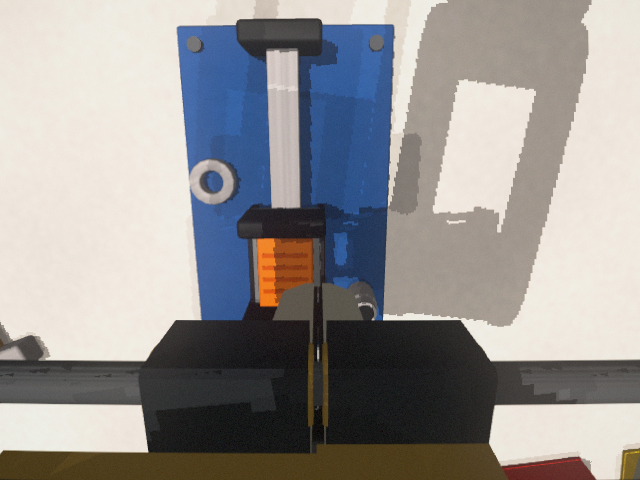

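The wrist view shows the end stop at (280,38), the thumb wall at rows 208–237 around x=285, the orange pad at (285,272) and the bearing at (213,182). The fingers are closed. The arm settled about 29 mm short of the target, so I'll measure the wall and pad again.

Run:
```python
from h import *
p=camera_params("wrist"); s=telemetry.read_state(); im=cv2.imread("pics/w1.png")[:,:,::-1].copy()
A=R.from_rotvec(s["orientation"]).as_matrix(); t=s["tool_pos"]
print("cam",rays("wrist",[[0,0]],p)[0])
o=mask(im,(5,150,100),(22,255,255)); o[318:]=0; c=big(o); print(cv2.boundingRect(c))
x,y,w,h=cv2.boundingRect(c)
col=im[:,285].sum(1); print(col[200:245])
for n,px,z in(("pad L/R at mid",[[x,270],[x+w,270]],.074),("wall near edge, far edge @98",[[285,y],[285,208]],.098),("pad at wall @74",[[285,y]],.074),("end stop lower edge@72",[[280,48]],.072)):
    P=plane("wrist",px,z,p); print(n,P.round(4).tolist(),(1e3*(P-t)@A).round(1).tolist())
```

```text
cam [ 0.44665131 -0.07165523  0.38573235]
(257, 238, 56, 69)
[542 536 538 537 537 537 539 398 200 113 114  94  95  95 103 109 104  99
  98 109 106  87  92  88  95 109 116 110 109  88 108  89 104 100  89  89
  90 102 152 195 193 190 236 260 263]
pad L/R at mid [[0.5488, -0.1343, 0.074], [0.5549, -0.0901, 0.074]] [[229.0, -48.1, 36.8], [229.0, -3.6, 36.8]]
wall near edge, far edge @98 [[0.5197, -0.1052, 0.098], [0.4981, -0.1017, 0.098]] [[205.0, -23.3, 4.1], [205.0, -22.8, -17.8]]
pad at wall @74 [[0.5258, -0.108, 0.074]] [[229.0, -25.3, 10.5]]
end stop lower edge@72 [[0.3901, -0.09, 0.072]] [[230.9, -26.1, -126.5]]
```

Emit:
{"fn": "step_arm", "kwargs": {
  "commands": [
    {"xyz": [20,-15,10],"turn": [0,0,0],"grip": 0},
    {"xyz": [50,-25,18],"turn": [0,0,0],"grip": 0},
    {"xyz": [80,-25,18],"turn": [0,0,0],"grip": 0},
    {"xyz": [100,-25,18],"turn": [0,0,0],"grip": 0},
    {"xyz": [107,-25,18],"turn": [0,0,0],"grip": 0},
    {"xyz": [107,-25,18],"turn": [0,0,0],"grip": 0},
    {"xyz": [107,-25,18],"turn": [0,0,0],"grip": 0}
  ]
}}

```text
t: 2.95
tool_pos: [0.5342, -0.1102, 0.1972]
orientation: [0.109, 1.566, -0.11]
force: [-0.5, 0.2, -0.2]
opening: 0.0006
```

Run:
```python
from h import *
s=telemetry.read_state(); p=camera_params("wrist"); im=read_camera("wrist"); sc=read_camera("scene")
A=R.from_rotvec(s["orientation"]).as_matrix(); t=s["tool_pos"]; print(t,A.round(3).tolist(),s["force"])
print("wall edge & pad centre guess in tool", (1e3*(np.array([[.5197,-.1052,.098],[.552,-.111,.074]])-t)@A).round(1))
v=np.hstack([im[100:480,120:520],cv2.resize(sc[190:310,210:390],None,fx=2.2,fy=3.1667)[:380]])
cv2.imwrite("pics/v2.png",v[:,:,::-1])
```

```text
[ 0.53423129 -0.11020848  0.19716459] [[0.002, 0.139, 0.99], [-0.001, 0.99, -0.139], [-1.0, -0.0, 0.002]] [-0.53924677  0.22456795 -0.21768509]
wall edge & pad centre guess in tool [[ 99.1   3.  -15.3]
 [123.2   1.7  17.4]]
```

View pics/v2.png

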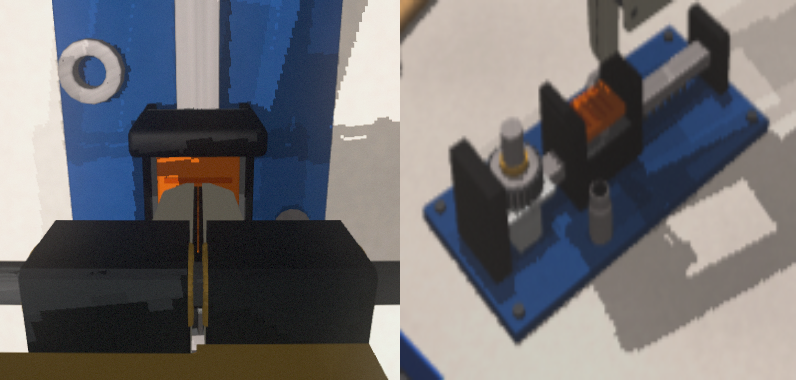

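Left part (wrist): the fingertips hang over the pad, with the wall edge (200,155) ahead of them and the bearing clear at (90,70). Right part (scene): the gear and socket are undisturbed. The finger sits about 7 mm from the wall, so I'll press now.

Emit:
{"fn": "step_arm", "kwargs": {
  "commands": [
    {"xyz": [15,1,0],"turn": [0,0,0],"grip": 0},
    {"xyz": [28,2,0],"turn": [0,0,0],"grip": 0},
    {"xyz": [35,2,0],"turn": [0,0,0],"grip": 0},
    {"xyz": [39,2,0],"turn": [0,0,0],"grip": 0},
    {"xyz": [42,2,0],"turn": [0,0,0],"grip": 0},
    {"xyz": [44,2,0],"turn": [0,0,0],"grip": 0},
    {"xyz": [44,2,0],"turn": [0,0,0],"grip": 0},
    {"xyz": [44,2,0],"turn": [0,0,0],"grip": 0}
  ]
}}

```text
t: 4.05
tool_pos: [0.534, -0.1082, 0.1522]
orientation: [0.11, 1.567, -0.11]
force: [-3.2, 1.7, 4.1]
opening: 0.0007
```

Emit:
{"fn": "step_arm", "kwargs": {
  "commands": [
    {"xyz": [2,0,0],"turn": [0,0,0],"grip": 0},
    {"xyz": [3,0,0],"turn": [0,0,0],"grip": 0},
    {"xyz": [3,0,0],"turn": [0,0,0],"grip": 0},
    {"xyz": [3,0,0],"turn": [0,0,0],"grip": 0}
  ]
}}

```text
t: 4.55
tool_pos: [0.5349, -0.1083, 0.1503]
orientation: [0.109, 1.565, -0.11]
force: [-1.8, 2.0, 9.8]
opening: 0.0007
```

The pad is at its stop (9.8 N), so I'll push the jaw.

Emit:
{"fn": "step_arm", "kwargs": {
  "commands": [
    {"xyz": [0,0,-4],"turn": [0,0,0],"grip": 0},
    {"xyz": [0,0,-8],"turn": [0,0,0],"grip": 0},
    {"xyz": [0,0,-12],"turn": [0,0,0],"grip": 0},
    {"xyz": [0,0,-18],"turn": [0,0,0],"grip": 0},
    {"xyz": [0,0,-24],"turn": [0,0,0],"grip": 0},
    {"xyz": [0,0,-30],"turn": [0,0,0],"grip": 0},
    {"xyz": [0,0,-36],"turn": [0,0,0],"grip": 0},
    {"xyz": [0,0,-42],"turn": [0,0,0],"grip": 0}
  ]
}}

```text
t: 5.55
tool_pos: [0.4941, -0.1028, 0.1505]
orientation: [0.109, 1.562, -0.11]
force: [3.7, 0.1, 5.6]
opening: 0.0003
```

Emit:
{"fn": "step_arm", "kwargs": {
  "commands": [
    {"xyz": [1,0,-6],"turn": [0,0,0],"grip": 0},
    {"xyz": [1,0,-12],"turn": [0,0,0],"grip": 0},
    {"xyz": [1,0,-18],"turn": [0,0,0],"grip": 0},
    {"xyz": [1,0,-24],"turn": [0,0,0],"grip": 0},
    {"xyz": [1,0,-30],"turn": [0,0,0],"grip": 0},
    {"xyz": [1,0,-36],"turn": [0,0,0],"grip": 0},
    {"xyz": [1,0,-42],"turn": [0,0,0],"grip": 0},
    {"xyz": [1,0,-48],"turn": [0,0,0],"grip": 0},
    {"xyz": [1,0,-54],"turn": [0,0,0],"grip": 0}
  ]
}}

```text
t: 6.68
tool_pos: [0.4412, -0.0956, 0.1502]
orientation: [0.108, 1.561, -0.111]
force: [3.2, -0.2, 9.3]
opening: 0.0006
```

Run:
```python
from h import *
s=telemetry.read_state(); A=R.from_rotvec(s["orientation"]).as_matrix(); print(s["tool_pos"],A.round(4).tolist(),s["force"])
im=read_camera("wrist"); v=np.hstack([im[0:480,120:520],cv2.resize(read_camera("top")[150:350,300:430],None,fx=2.4,fy=2.4)])
cv2.imwrite("pics/v3.png",v[:,:,::-1])
```

```text
[ 0.44122038 -0.09562638  0.15021674] [[0.0071, 0.1394, 0.9902], [-0.0022, 0.9902, -0.1394], [-1.0, -0.0012, 0.0074]] [ 3.23553216 -0.16812818  9.2548602 ]
```

View pics/v3.png

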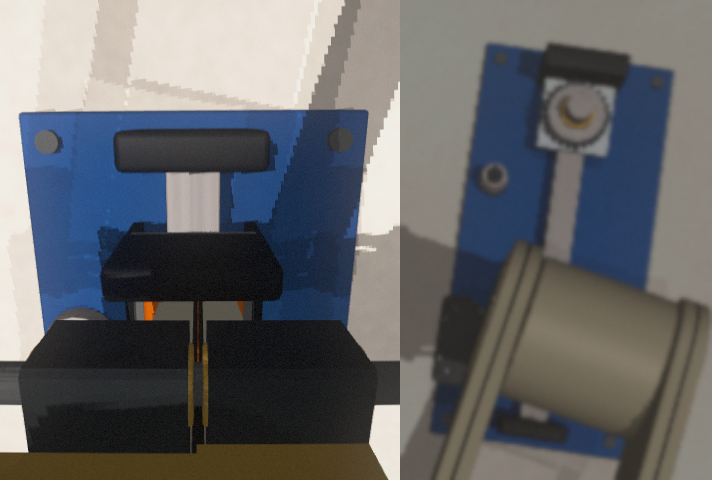

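The wrist half shows the jaw sliding: the wall (190,260) still has a gap to the end stop (190,150). The top half shows the gear unmoved. About 30 mm is left.

Emit:
{"fn": "step_arm", "kwargs": {
  "commands": [
    {"xyz": [0,0,-6],"turn": [0,0,0],"grip": 0},
    {"xyz": [0,0,-12],"turn": [0,0,0],"grip": 0},
    {"xyz": [0,0,-17],"turn": [0,0,0],"grip": 0},
    {"xyz": [0,0,-21],"turn": [0,0,0],"grip": 0},
    {"xyz": [0,0,-24],"turn": [0,0,0],"grip": 0},
    {"xyz": [0,0,-27],"turn": [0,0,0],"grip": 0},
    {"xyz": [0,0,-27],"turn": [0,0,0],"grip": 0}
  ]
}}

```text
t: 7.65
tool_pos: [0.4143, -0.092, 0.1502]
orientation: [0.108, 1.561, -0.111]
force: [0.8, -0.7, 11.4]
opening: 0.0005
```

Emit:
{"fn": "step_arm", "kwargs": {
  "commands": [
    {"xyz": [0,0,-2],"turn": [0,0,0],"grip": 0},
    {"xyz": [0,0,-4],"turn": [0,0,0],"grip": 0},
    {"xyz": [0,0,-6],"turn": [0,0,0],"grip": 0},
    {"xyz": [0,0,-6],"turn": [0,0,0],"grip": 0}
  ]
}}

```text
t: 8.15
tool_pos: [0.4094, -0.0912, 0.1503]
orientation: [0.108, 1.558, -0.111]
force: [8.9, -0.8, 3.3]
opening: 0.0002
```

Emit:
{"fn": "step_arm", "kwargs": {
  "commands": [
    {"xyz": [1,0,-2],"turn": [0,0,0],"grip": 0},
    {"xyz": [1,0,-4],"turn": [0,0,0],"grip": 0},
    {"xyz": [1,0,-4],"turn": [0,0,0],"grip": 0},
    {"xyz": [1,0,-4],"turn": [0,0,0],"grip": 0}
  ]
}}

```text
t: 8.65
tool_pos: [0.4087, -0.0912, 0.1504]
orientation: [0.107, 1.55, -0.112]
force: [29.4, -3.2, -8.5]
opening: 0.0007
```

Run:
```python
from h import *
im=read_camera("wrist"); print(telemetry.read_state()["force"])
cv2.imwrite("pics/v4.png",im[:,:,::-1])
```

```text
[28.93355088 -2.3586307  -8.17966387]
```

View pics/v4.png

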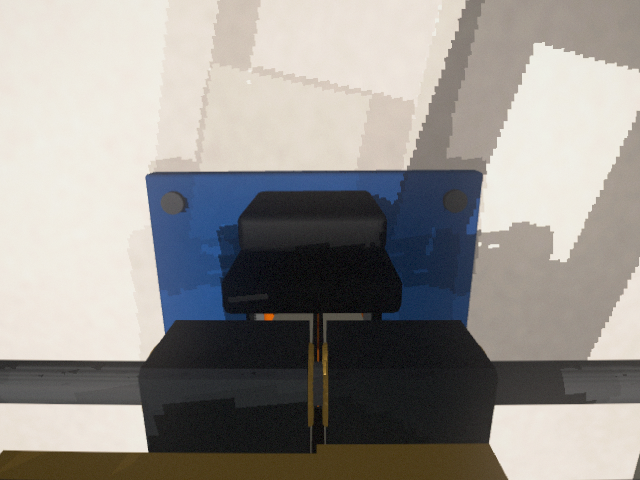

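The jaw is against the end stop: the wall touches it at (312,250), the push force is 29 N and motion has stopped. Next I'll ease off the push and lift straight up.

Emit:
{"fn": "step_arm", "kwargs": {
  "commands": [
    {"xyz": [-1,0,3],"turn": [0,0,0],"grip": 0},
    {"xyz": [-3,0,4],"turn": [0,0,0],"grip": 0},
    {"xyz": [-8,0,5],"turn": [0,0,0],"grip": 0},
    {"xyz": [-18,0,7],"turn": [0,0,0],"grip": 0},
    {"xyz": [-35,0,10],"turn": [0,0,0],"grip": 0},
    {"xyz": [-60,0,10],"turn": [0,0,0],"grip": 0},
    {"xyz": [-90,0,10],"turn": [0,0,0],"grip": 0},
    {"xyz": [-120,0,10],"turn": [0,0,0],"grip": 0},
    {"xyz": [-120,0,10],"turn": [0,0,0],"grip": 0},
    {"xyz": [-120,0,10],"turn": [0,0,0],"grip": 0}
  ]
}}

```text
t: 9.95
tool_pos: [0.4118, -0.091, 0.2664]
orientation: [0.11, 1.568, -0.11]
force: [0.2, 0.8, -0.1]
opening: 0.0007
```

Run:
```python
from h import *
s=telemetry.read_state(); print(s["t"],s["tool_pos"],s["force"],s["dq"].round(3))
p=camera_params("wrist"); im=read_camera("wrist"); sc=read_camera("scene"); tp=read_camera("top")
v=np.hstack([cv2.resize(im,(400,300)),cv2.resize(sc[180:315,210:390],(400,300))])
v=np.vstack([v,np.hstack([cv2.resize(tp,(400,300)),cv2.resize(sc[190:460,180:540],(400,300))])])
cv2.imwrite("pics/v5.png",v[:,:,::-1]); cv2.imwrite("pics/w5.png",im[:,:,::-1])
```

```text
9.95 [ 0.41179707 -0.09099777  0.26640094] [ 0.19853276  0.80997066 -0.11298708] [ 0.002  0.014  0.019  0.003 -0.001 -0.   ]
```

View pics/v5.png

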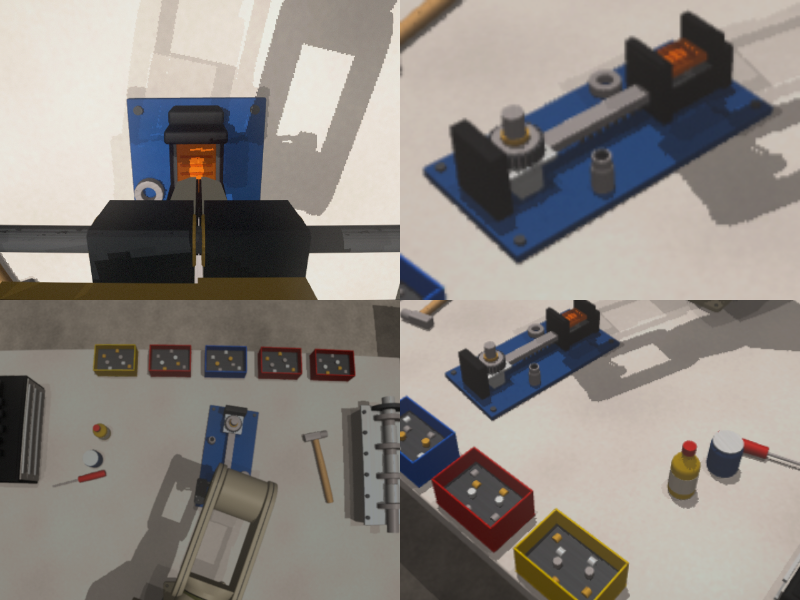

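Run:
```python
from h import *
p=camera_params("wrist"); im=cv2.imread("pics/w5.png")[:,:,::-1].copy()
o=mask(im,(5,150,100),(22,255,255)); o[318:]=0; x,y,w,h=cv2.boundingRect(big(o)); print(x,y,w,h)
m=x+w//2; print(im[160:245,m].sum(1))
u=np.array([-.990,.139]); P=plane("wrist",[[m,y]],.098,p)[0]; print(P,"travel",(P[:2]-[.5197,-.1052])@u)
g=[(plane("scene",[[0,0]],.1))]
a,b=cv2.imread("pics/scene0.png"),read_camera("scene")[:,:,::-1]
d=cv2.absdiff(a,b).max(2); 
for n,(r0,r1,c0,c1) in dict(gear=(224,270,246,276),socket=(244,268,294,308),oil=(315,370,420,452),grease=(305,350,455,490)).items(): print(n,(d[r0:r1,c0:c1]>40).mean().round(3))
```

```text
283 231 62 62
[294 289 286 296 282 284 278 276 223 138 130 126 127 125 110 125 132 132
 143 145 173 189 192 184 173 174 171 166 172 163 147 148 150 146 141 141
 127 128 110  88  89  97  99  84  61  68  91  83  84  80  92 117 141 145
 159 166 161 146 156 156 143 141 139 128 120 118 122 101  99  93 112 178
 172 171 181 181 177 292 333 342 239 178 182 172 182]
[ 0.40038098 -0.09139483  0.098     ] travel 0.12004474502287482
gear 0.023
socket 0.158
oil 0.0
grease 0.0
```

```bash
python3 -c "
from plant import robot; print(robot.close_job())"
```

```text
the job is handed in; nothing more can be done
None
```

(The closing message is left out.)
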